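Tip bone handle blanks into the polishing tub and lay its retaining bar

TASK

Pick up the green scoop tray by its leaning red handle and tip it, with its open lip low over the blue polishing tub, until all four bone blanks have slid off into the tub; do not touch the blanks with the fingers. Put the empty tray back flat in the middle of its rubber mat, and, once the blanks are in, lay the yellow retaining bar centrally across the tub, resting flat in the notches of both end brackets. Set tray and bar down gently, neither dropping them nor pressing hard, and leave the jar, the grinding disc and the wrench where they are.

Things in the scene. Friction and masses are not known exactly. Their poses are not given: they have to be found in the camera images.
- tray: Loose green-painted steel scoop tray, about 0.22 kg, floor 150 mm (its x) by 100 mm (its y), 4 mm thick; walls 4 mm thick, 26 mm high outside, on both long sides and at the rear (-x); the front end (+x) is open: the lip. Origin at the centre of the underside; it lies on the mat, its underside 4 mm above the bench. A red handle plate stands at the rear wall.
- tray_grip (a point): Grip point inside the red handle plate at x -99.5, y 0, z 63.9 mm in the tray's frame (axes as the tray's). Plate: 60 mm wide (y), 10 mm thick, rising 70 mm from the rear wall, leaning back 30 degrees away from the lip: up the plate is (-0.5, 0, 0.866), its thickness (0.866, 0, 0.5). Its top edge is 17 mm further up the plate. Pinch the thickness, tool leaning likewise.
- tray_lip (a point): Middle of the tray's open front edge, top of its floor: x 75, y 0, z 4 mm in the tray's frame; blanks leave over this edge when it is the low side. Blanks start to slide at a tilt of some 25 to 40 degrees, depending on a friction that is not known beforehand.
- blank0: Loose bone knife-handle blank, ivory to tan block 42 x 18 x 14 mm (x, y, z), 22 g, origin at the centre of its underside. One of four, lying on the tray floor.
- blank1: Loose bone knife-handle blank, ivory to tan block 42 x 18 x 14 mm (x, y, z), 22 g, origin at the centre of its underside. One of four, lying on the tray floor.
- blank2: Loose bone knife-handle blank, ivory to tan block 42 x 18 x 14 mm (x, y, z), 22 g, origin at the centre of its underside. One of four, lying on the tray floor.
- blank3: Loose bone knife-handle blank, ivory to tan block 42 x 18 x 14 mm (x, y, z), 22 g, origin at the centre of its underside. One of four, lying on the tray floor.
- mat: Fixed black rubber mat, 220 mm (x) by 140 mm (y), 4 mm thick, origin at the centre of its underside. The tray lies on it at the start, and must go back to its middle, either way round.
- tub: Blue polishing tub fixed to the bench, open on top: outside 150 mm (x) by 140 mm (y), 70 mm high, walls and floor 5 mm; origin at the centre of its underside. A dark steel bracket stands outside each x end, centred 85 mm from the origin, 20 mm long (x), 64 mm wide (y), its top 72 mm above the bench with a notch 46 mm wide (y) between two cheeks that rise 14 mm higher.
- tub_rest (a point): Point midway between the two bracket notches, at the height of the notch floors: 72 mm above the tub's origin. The underside centre of the bar comes here; axes as the tub's, the bar lies along x.
- bar: Loose yellow-painted retaining bar, 200 x 40 x 16 mm (x, y, z), about 0.22 kg, origin at the centre of its underside, lying flat on the bench.
- jar: Bystander: amber glass jar, 60 mm diameter, 100 mm tall, standing; origin under its centre.
- disc: Bystander: dark grinding disc lying flat, 100 mm diameter, 8 mm thick; origin under its centre.
- wrench: Bystander: steel wrench, 170 mm long (x), lying flat.
Not all that is in view belongs to the job. Of the things that look like the bar, the middle-sized one is meant. What is shaped like the blank2 but orange or pink is not meant.

How it is judged:
By the outcome, as a careful person would: the job done as asked, in the order asked, and still so for the second after the job is handed in, with the robot touching nothing.
It also fails if it takes over 61 s, if anything falls off the work surface, if the arm or the gripper's body presses on something with over 40 N, if the wrist force passes 120 N, or if a joint passes its speed limit or range.

ROBOT

A 6-joint arm with a two-finger parallel gripper is mounted at the origin on the work surface. World frame = base frame: x ahead of the robot, y to its left, z up, the work surface at z = 0. Lengths are in m, angles in rad, forces in N, time in s.
With the tool pointing down it reaches from about 0.325 to 0.875 m from the base axis. Payload 4.4 kg.
Tool frame: the origin (TCP) lies on the mounting face of the last link; the fingertips stand 173 mm ahead of it and the grasp point (between the pads) lies 155 mm ahead of it (arm.grasp_offset is the distance from the TCP to the grasp point, in m); z points along the fingers, y is the line along which they close (so a half turn about z gives the same grasp; the last joint's range is limited). The gripper opens to 85 mm and grips with 20 to 120 N. Pads are 22 mm wide; open, the fingers measure 114 mm over their backs; the gripper's body (76 mm by 85 mm) begins 54 mm behind the grasp point. The pads swing forward as they close: fully open they stand 13 mm farther back than shut.
Start: joints at [-1.351, 0.207, 1.542, -0, 1.393, -0.15], TCP at [0.208, -0.536, 0.405] pointing down, gripper open.
Joint ranges: [-2.73, 2.73], [-0.86, 2.22], [0.23, 2.46], [-1.11, 4.25], [0.08, 2.63], [-2.82, 2.82]. Speed limits (rad/s): [2.79, 2.79, 3.14, 3.14, 3.14, 3.14].

INTERFACE

Orientations are given as a rotation vector (axis times angle).
In Python, from rig import arm gives the robot as it stands. The module is installed in compiled form; this text tells all that it offers.
- The arm moves only by the tool send_rows, never from a script. Its arguments are lists of equal length, an entry for each row: "slide": the shift along the tool's x, y, z in m, a list of three; "spin": the turn about the tool's z in degrees; "hand": the closure, from 0 (fully open) to 1 (shut). In form: {"slide": [[tx, ty, tz], ...], "spin": [spin, ...], "hand": [hand, ...]}. A call has 1 to 10 rows; each row shifts and turns the commanded pose from where the row before left it, along the tool's axes as they then stand; what a row does not reach is not made up. A row lasts 1/10 s, in which the tool goes at most 50 mm and 8.59 degrees, less where a joint would pass 70% of its speed; a pose out of reach is approached as far as the arm can. A call is refused whole if a number of a shift passes 0.05 or a number of a turn 8.59, either way. A call with a gripper value outside its range is refused whole. The fingers move at their own pace and stop on an object; "squeeze" is the grip in N (left out, the last holds). Time passes only in rows, so rows that do not move let the fingers close. It gives the time, the measured TCP pose, the force, the opening and the grip force at its end, in the units of the state.
- arm.observe(): the state, without advancing time (a new reading comes with each control period).
- arm.grab_frame(name): name is "scene" or "top"; returns the picture (400x640x3 uint8, red, green, blue); there is no depth.
- arm.camera_model(name): a dict with "fx", "fy", "cx", "cy" (pixels), "rvec" (rotation vector, rad) and "tvec" (3), from world to camera coordinates, as OpenCV has them. Camera axes: x right, y down, z forward; pixel columns grow to the right and rows downward; lengths in m; the calibration is good to about 2 mm. A picture is of the moment at which its call begins. camera_model takes no time and is no camera call.
- arm.job_done(): hands the job in; it is judged then, once.
The state is a dict: "clock": time; "qpos": joint angles; "joint_velocities": joint speeds; "effort": joint torques, N m; "tool_pos": TCP position; "ee_rot": TCP orientation; "wrist_force": force on the tool from outside, world axes, zero at the start; "ft_torque": the same for the moment, N m; "width": finger opening in m; "finger_force": force on a finger pad.
Only numpy, scipy, OpenCV 4.12 (cv2) and the standard library are available. Lean on these libraries where they do the work, as an engineer would, in place of code of your own. Each camera call takes 0.05 s, during which the arm holds its last target. There are 200 camera calls.

## Working session

There is one attempt and no reset: what is moved stays moved. The work goes in short steps, Python scripts to look and compute and a tool call to move; the robot and the scene stay as the last step left them, time stands still between calls to the robot, and variables do not carry over. Pictures are saved under pics/ and viewed, at most 10 in all, crops included, and the job is handed in when it is done.

Besides the shell and the picture viewer there is one more tool, called after "Call:" as name(argument=value, ...), one argument or row to a line, values as JSON. send_rows: Moves the arm, as the interface text tells. Its arguments: {"type":"object","properties":{"slide":{"type":"array","items":{"type":"array","items":{"type":"number"}}},"spin":{"type":"array","items":{"type":"number"}},"hand":{"type":"array","items":{"type":"number"}},"squeeze":{"type":"number"}},"required":["slide","spin","hand"]}

```bash
mkdir -p pics; ls
python3 - <<'E'
from rig import arm
import cv2,numpy as np
for n in("top","scene"):
    f=arm.grab_frame(n); cv2.imwrite(f"pics/{n}0.png",f[:,:,::-1]); m=arm.camera_model(n); print(n,m)
print(arm.observe(),arm.grasp_offset)
E
```

```text
pics
top {'fx': 406.5914499862622, 'fy': 406.5914499862622, 'cx': 324.66264023446587, 'cy': 201.44365899444756, 'rvec': array([ 2.13560894, -2.11477665,  0.15914978]), 'tvec': array([-0.06613777,  0.517397  ,  0.99762928])}
scene {'fx': 381.21585370950083, 'fy': 381.21585370950083, 'cx': 313.94164036314834, 'cy': 197.5332556487352, 'rvec': array([ 1.83248385,  1.44551576, -0.68024705]), 'tvec': array([-0.03136655, -0.27050606,  1.25888057])}
{'clock': 0.1, 'qpos': array([-1.35050267e+00,  2.07368822e-01,  1.54282287e+00,  4.71410647e-05,
        1.39350353e+00, -1.50485314e-01]), 'joint_velocities': array([-0.00025397, -0.00133067, -0.00165763,  0.00237999, -0.00174049,
       -0.00024621]), 'effort': array([-1.43858124e-04, -3.84094656e+01, -2.92549610e+01, -2.08322504e-04,
        4.86345656e-03, -9.94196512e-06]), 'tool_pos': array([ 0.20827759, -0.5356015 ,  0.40361658]), 'ee_rot': array([-3.08569554e+00, -5.78687225e-01,  4.23963561e-05]), 'wrist_force': array([0.07817408, 0.68041065, 0.46207682]), 'ft_torque': array([ 0.01163867,  0.05462374, -0.01909207]), 'finger_force': 0.0, 'width': 0.08549476540407652} 0.1547
```

View pics/top0.png

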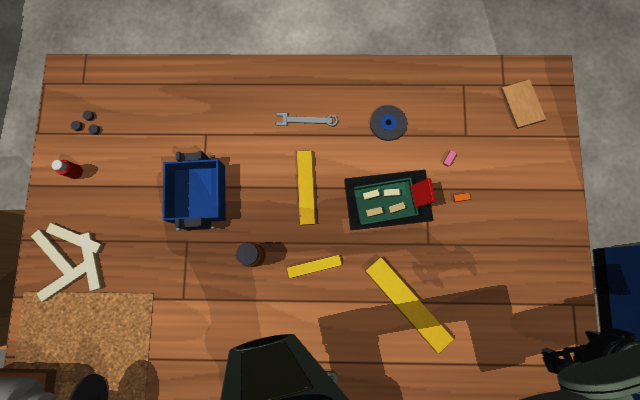

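View pics/scene0.png

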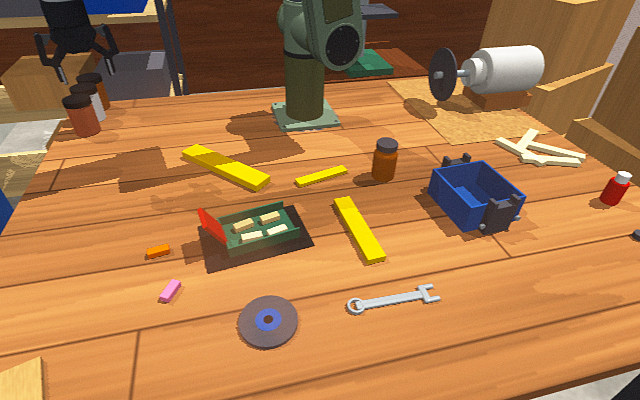

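The middle-sized bar is at (306,187) in the top view, the tray and mat at (390,200) with the red handle on the right (425,193), and the tub at (193,190) with its brackets above and below. The jar is at (250,254), the disc at (388,122) and the wrench at (307,120). I'll measure these now.

```bash
cat > h.py <<'E'
import cv2,numpy as np
from rig import arm
def ray(n,uv,z):
    m=arm.camera_model(n);R=cv2.Rodrigues(m["rvec"])[0];t=m["tvec"]
    uv=np.atleast_2d(uv).astype(float)
    d=np.c_[(uv[:,0]-m["cx"])/m["fx"],(uv[:,1]-m["cy"])/m["fy"],np.ones(len(uv))]@R
    c=-R.T@t
    return (c+d*((z-c[2])/d[:,2])[:,None])[:,:2]
def hsvm(im,lo,hi): return cv2.inRange(cv2.cvtColor(im,cv2.COLOR_RGB2HSV),lo,hi)
def rects(n,m,z,amin=100,box=None):
    if box: 
        k=np.zeros_like(m);k[box[1]:box[3],box[0]:box[2]]=1;m=m*k
    for c in cv2.findContours(m,cv2.RETR_EXTERNAL,cv2.CHAIN_APPROX_NONE)[0]:
        if cv2.contourArea(c)<amin: continue
        w=ray(n,c[:,0],z)*1000
        r=cv2.minAreaRect(w.astype(np.float32)); p=cv2.boxPoints(r)
        yield np.round(r[0],1),np.round(r[1],1),round(r[2],1),np.round(c[:,0].mean(0))
E
python3 - <<'E'
from h import *
im=cv2.imread("pics/top0.png")[:,:,::-1].copy()
print("bars");[print(*r) for r in rects("top",hsvm(im,(22,150,70),(34,255,255)),.016,100)]
print("tub");[print(*r) for r in rects("top",hsvm(im,(105,120,40),(125,255,255)),.070,300,(150,140,240,240))]
dark=hsvm(im,(0,0,0),(180,255,48))
print("mat");[print(*r) for r in rects("top",cv2.morphologyEx(dark|hsvm(im,(60,60,0),(95,255,255))|hsvm(im,(170,150,40),(180,255,255))|hsvm(im,(0,200,40),(3,255,255)),cv2.MORPH_CLOSE,np.ones((5,5))),.004,300,(335,160,445,240))]
print("green");[print(*r) for r in rects("top",hsvm(im,(60,60,20),(95,255,255)),.030,300,(335,160,445,240))]
print("red");[print(*r) for r in rects("top",hsvm(im,(170,150,40),(180,255,255))|hsvm(im,(0,200,40),(3,255,255)),.08,100,(335,160,445,240))]
print("brackets");[print(*r) for r in rects("top",dark,.086,20,(150,140,240,240))]
c=np.vstack([im[160:240,335:445]]);cv2.imwrite("pics/crop.png",cv2.resize(np.hstack([im[145:240,150:245],im[155:250,335:450]]),None,fx=3.8,fy=3.8,interpolation=2)[:,:,::-1])
E
```

```text
bars
[ 263.5 -273.9] [267.4  53.5] 41.5 [410. 305.]
[355.2 -35.1] [ 26.4 139. ] 14.5 [314. 266.]
[561.7  -9.4] [197.9  38.8] 3.6 [305. 188.]
tub
[543.3 269.3] [151.2 155.8] 3.9 [192. 189.]
mat
[ 534.  -244.9] [138.4 252.9] 6.9 [392. 199.]
green
[ 523.2 -218.9] [103.7 155.4] 10.4 [386. 201.]
red
[ 536.7 -302.2] [63.5 54.5] 11.9 [422. 193.]
brackets
[539.4 272.4] [135.7 125.2] 3.6 [181. 180.]
[505.1 212.2] [ 97.3 190.6] 58.4 [213. 204.]
[623.7 301.6] [20.8 17.9] 0.4 [181. 157.]
[621.  246.3] [28.  18.3] 49.7 [203. 156.]
```

View pics/crop.png

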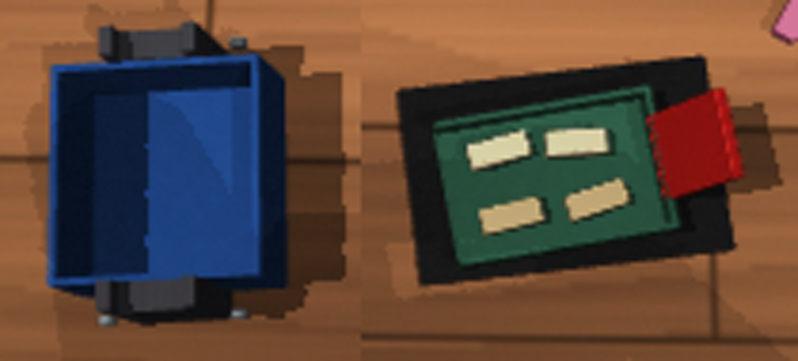

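The crop shows the tub rim corners, the mat corners, the tray wall-top corners and the red plate's top edge at about (725–743, 88–178) in crop pixels. I'll compute poses from these corners.

Run:
```python
from h import *
def P(pts,z,right):
    return ray("top",(np.array(pts)+.0)/3.8+([335-95,155] if right else [150,145]),z)*1000
def show(n,p): 
    e=lambda i,j:(round(float(np.hypot(*(p[j]-p[i])))),round(float(np.degrees(np.arctan2(*(p[j]-p[i])[::-1]))),1))
    print(n,p.mean(0).round(1),[e(*k) for k in((0,1),(1,2),(2,3),(3,0))] ,p.round(0).tolist())
show("tub",P([(50,66),(258,57),(265,281),(50,286)],.070,0))
show("brk",P([(100,27),(192,24),(196,310),(100,312)],.086,0))
show("mat",P([(398,90),(705,57),(735,248),(420,284)],.004,1))
show("tray",P([(434,123),(650,88),(680,228),(458,265)],.030,1))
p=P([(725,88),(743,178)],.085,1);print("topedge",p.mean(0),p)
p=P([(648,117),(665,197)],.030,1);print("base",p.mean(0),p)
# scene cross-check of red handle
im=cv2.imread("pics/scene0.png")[:,:,::-1].copy()
m=hsvm(im,(170,150,40),(180,255,255))|hsvm(im,(0,200,40),(3,255,255));m[:, :190]=0;m[:,240:]=0
c=max(cv2.findContours(m,0,2)[0],key=cv2.contourArea);print(c[:,0].tolist())
```

```text
tub [539.8 275.6] [(140, -87.1), (152, -175.1), (141, 91.9), (149, 4.5)] [[611.0, 352.0], [618.0, 212.0], [467.0, 199.0], [463.0, 340.0]]
brk [540.  275.8] [(61, -87.7), (191, -175.6), (62, 91.7), (190, 4.2)] [[634.0, 313.0], [636.0, 252.0], [446.0, 238.0], [444.0, 300.0]]
mat [ 531.5 -229.6] [(218, -83.3), (136, -173.0), (219, 97.1), (138, 6.5)] [[587.0, -113.0], [612.0, -330.0], [477.0, -346.0], [450.0, -129.0]]
tray [ 522.3 -219.8] [(150, -80.2), (98, -169.5), (152, 100.0), (99, 9.4)] [[558.0, -137.0], [584.0, -285.0], [487.0, -303.0], [460.0, -153.0]]
topedge [ 541.74754844 -327.88396786] [[ 571.33616177 -323.07937188]
 [ 512.1589351  -332.68856384]]
base [ 535.69470061 -288.60600614] [[ 563.33859658 -283.52747092]
 [ 508.05080464 -293.68454135]]Traceback (most recent call last):
  File "<stdin>", line 16, in <module>
ValueError: max() iterable argument is empty
```

Call:
send_rows(
  slide=[
    [0,0,0],
    [0,0,0],
    [0,0,0],
    [0,0,0],
    [0,0,0],
    [0,0,0],
    [0,0,0],
    [0,0,0],
    [0,0,0],
    [0,0,0],
  ],
  spin=[-7.87,-7.87,-7.87,-7.87,-7.87,-7.87,-7.87,-7.87,-7.87,-7.87],
  hand=[0,0,0,0,0,0,0,0,0,0],
  squeeze=120,
)

```text
clock: 1.1
tool_pos: [0.2083, -0.5357, 0.4039]
ee_rot: [-2.013, -2.41, -0.001]
wrist_force: [-0.0, 0.5, 0.1]
width: 0.0852
finger_force: 0.0
```

Call:
send_rows(
  slide=[
    [0.02,0.0455,0.014],
    [0.02,0.0455,0.014],
    [0.02,0.0455,0.014],
    [0.02,0.0455,0.014],
    [0.02,0.0455,0.014],
    [0.02,0.0455,0.014],
    [0.02,0.0455,0.014],
    [0.018,0.0455,0.014],
    [0,0,0],
    [0,0,0],
  ],
  spin=[0,0,0,0,0,0,0,0,0,0],
  hand=[0,0,0,0,0,0,0,0,0,0],
)

```text
clock: 2.1
tool_pos: [0.5301, -0.3228, 0.2947]
ee_rot: [-2.015, -2.406, 0.001]
wrist_force: [0.0, 0.2, 0.8]
width: 0.0852
finger_force: 0.0
```

```bash
cat >> h.py <<'E'
def go(x,y,z,yaw):
    "print remaining spin(deg) then slide (after spin) to reach TCP x,y,z mm with tool-x at yaw deg"
    s=arm.observe();R=cv2.Rodrigues(s["ee_rot"])[0]
    a=np.degrees(np.arctan2(R[1,0],R[0,0]));sp=-((yaw-a+180)%360-180)
    t=np.radians(yaw);d=np.array([x,y,z])-s["tool_pos"]*1000
    print("t",round(s["clock"],2),"pos",(s["tool_pos"]*1000).round(1),"yaw",round(a,2),"zaxis",R[:,2].round(3),"q",s["qpos"].round(2),"w",round(s["width"]*1000,1),"F",s["wrist_force"].round(1),"f",round(s["finger_force"],1))
    print("spin",round(sp,2),"slide",round(d[0]*np.cos(t)+d[1]*np.sin(t),1),round(d[0]*np.sin(t)-d[1]*np.cos(t),1),round(-d[2],1))
E
python3 -c "
from h import *
go(539.4,-317.8,216,99.9)"
```

```text
t 2.1 pos [ 530.1 -322.8  294.7] yaw 100.11 zaxis [-0.002  0.001 -1.   ] q [-0.69  0.41  1.52 -0.    1.22 -0.86] w 85.2 F [0.  0.2 0.8] f 0.0
spin 0.21 slide 3.3 10.0 78.7
```

Call:
send_rows(
  slide=[
    [0.003,0.01,0.008],
    [0,0,0.015],
    [0,0,0.015],
    [0,0,0.015],
    [0,0,0.015],
    [0,0,0.01],
    [0,0,0],
    [0,0,0],
    [0,0,0],
    [0,0,0],
  ],
  spin=[0.2,0,0,0,0,0,0,0,0,0],
  hand=[0,0,0,0,0,0,0,0.15,0.2,0.25],
)

```text
clock: 3.1
tool_pos: [0.5395, -0.3196, 0.2192]
ee_rot: [2.023, 2.4, 0.0]
wrist_force: [-0.1, 0.7, -0.0]
width: 0.0639
finger_force: 0.2
```

Run:
```python
from h import *
go(539.4,-317.8,216,99.9)
a=arm.grab_frame("scene")[170:300,150:340];cv2.imwrite("pics/g1.png",cv2.resize(a,None,fx=4,fy=4)[:,:,::-1])
```

```text
t 3.1 pos [ 539.5 -319.6  219.2] yaw 99.75 zaxis [ 0.002 -0.001 -1.   ] q [-0.67  0.51  1.54  0.    1.08 -0.84] w 63.9 F [-0.1  0.7 -0. ] f 0.2
spin -0.15 slide 1.8 0.2 3.2
```

View pics/g1.png

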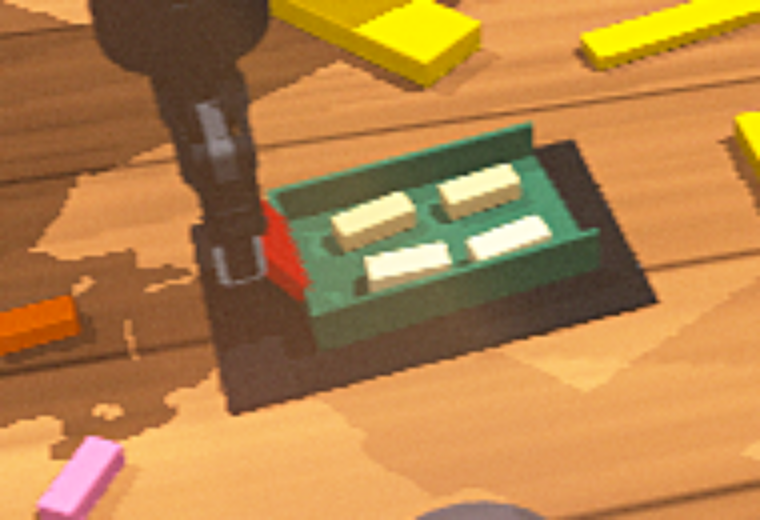

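The fingers straddle the red plate and the blanks are undisturbed. Next I close at full grip and do a small test lift.

Call:
send_rows(
  slide=[
    [0.002,0,0.002],
    [0,0,0],
    [0,0,0],
    [0,0,0],
    [0,0,0],
    [0,0,-0.003],
    [0,0,-0.005],
    [0,0,-0.008],
    [0,0,-0.008],
    [0,0,-0.006],
  ],
  spin=[0,0,0,0,0,0,0,0,0,0],
  hand=[0.28,0.31,0.4,0.6,0.6,0.6,0.6,0.6,0.6,0.6],
  squeeze=120,
)

```text
clock: 4.15
tool_pos: [0.5388, -0.3174, 0.2469]
ee_rot: [2.024, 2.402, -0.0]
wrist_force: [0.7, -0.0, -3.0]
width: 0.058
finger_force: 128.3
```

Run:
```python
from h import *
go(539.4,-317.8,246,99.9)
a=arm.grab_frame("scene")[170:300,150:340];cv2.imwrite("pics/g2.png",cv2.resize(a,None,fx=4,fy=4)[:,:,::-1])
```

```text
t 4.15 pos [ 538.8 -317.4  246.9] yaw 99.75 zaxis [ 0. -0. -1.] q [-0.67  0.47  1.54 -0.    1.13 -0.84] w 58.0 F [ 0.7 -0.  -3. ] f 128.3
spin -0.15 slide -0.5 0.6 0.9
```

View pics/g2.png

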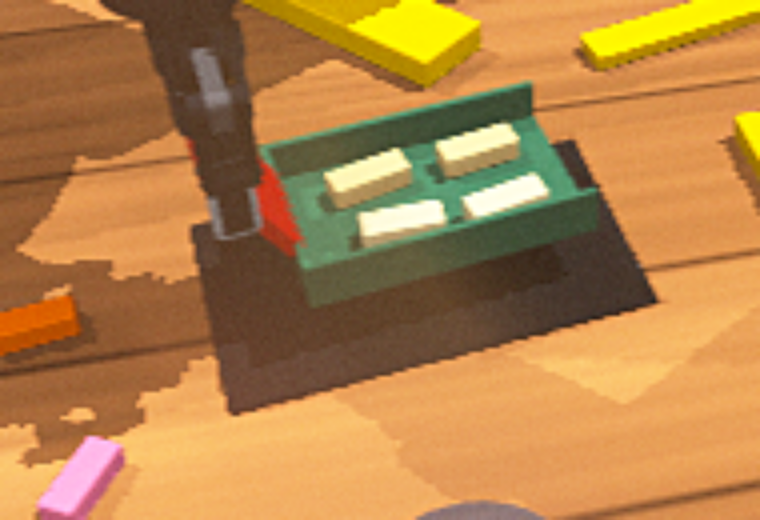

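The tray is level in the grip, with the blanks still in place. Now I carry it to the tub.

Call:
send_rows(
  slide=[
    [0.005,0.002,-0.008],
    [0.01,0.002,-0.012],
    [0.015,0.002,-0.015],
    [0.02,0.002,-0.015],
    [0.024,0.002,-0.015],
    [0.024,0.002,-0.015],
    [0.024,0.002,-0.015],
    [0.024,0.002,-0.015],
    [0.024,0.002,-0.015],
    [0.024,0.002,-0.012],
  ],
  spin=[0.55,0.55,0.55,0.55,0.55,0.55,0.55,0.55,0.55,0.55],
  hand=[0.6,0.6,0.6,0.6,0.6,0.6,0.6,0.6,0.6,0.6],
)

```text
clock: 5.2
tool_pos: [0.5351, -0.1204, 0.3848]
ee_rot: [2.137, 2.301, 0.001]
wrist_force: [1.3, -1.2, -2.9]
width: 0.0581
finger_force: 128.4
```

Call:
send_rows(
  slide=[
    [0.024,0.002,0],
    [0.024,0.002,0],
    [0.024,0.002,0],
    [0.024,0.002,0],
    [0.024,0.002,0],
    [0.024,0.002,0],
    [0.024,0.002,0],
    [0.024,0.002,0],
    [0.024,0.002,0],
    [0.024,0.002,0],
  ],
  spin=[0,0,0,0,0,0,0,0,0,0],
  hand=[0.6,0.6,0.6,0.6,0.6,0.6,0.6,0.6,0.6,0.6],
)

```text
clock: 6.2
tool_pos: [0.5368, 0.1203, 0.3837]
ee_rot: [-2.137, -2.302, 0.0]
wrist_force: [0.1, 0.0, -3.4]
width: 0.058
finger_force: 128.4
```

Call:
send_rows(
  slide=[
    [0.024,0.001,0],
    [0.02,0.001,0],
    [0.015,0.001,0],
    [0.01,0.001,0],
    [0.005,0,0],
    [0.003,0,0],
    [0,0,0],
  ],
  spin=[0,0,0,0,0,0,0],
  hand=[0.6,0.6,0.6,0.6,0.6,0.6,0.6],
)

```text
clock: 6.9
tool_pos: [0.536, 0.1955, 0.383]
ee_rot: [2.138, 2.302, -0.001]
wrist_force: [-0.3, -0.3, -3.0]
width: 0.0583
finger_force: 128.4
```

Run:
```python
from h import *
go(545.8,195.9,384,94.2)
a=np.hstack([arm.grab_frame("scene")[60:260,280:560],arm.grab_frame("top")[80:280,120:340]])
cv2.imwrite("pics/g3.png",cv2.resize(a,None,fx=1.6,fy=1.6)[:,:,::-1])
print(arm.observe()["ft_torque"])
```

```text
t 6.9 pos [536.  195.5 383. ] yaw 94.23 zaxis [-0. -0. -1.] q [ 0.2   0.22  1.58 -0.    1.35  0.12] w 58.3 F [-0.3 -0.3 -3. ] f 128.4
spin 0.03 slide -0.3 9.8 -1.0
[-0.22807475 -0.01257916  0.03855714]
```

View pics/g3.png

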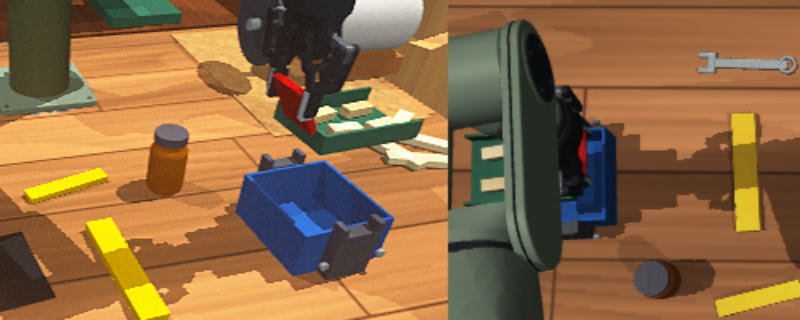

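Call:
send_rows(
  slide=[
    [-0.004,0.002,0],
    [-0.008,0.003,0],
    [-0.008,0.003,0],
    [-0.005,0.002,0],
    [0,0,0],
    [0,0,0],
  ],
  spin=[0,0,0,0,0,0],
  hand=[0.6,0.6,0.6,0.6,0.6,0.6],
  squeeze=60,
)

```text
clock: 7.6
tool_pos: [0.5479, 0.1711, 0.383]
ee_rot: [-2.138, -2.301, -0.0]
wrist_force: [-0.2, -0.4, -2.3]
width: 0.0583
finger_force: 128.4
```

```bash
cat > o.py <<'E'
from h import *
go(545.8,171,384,94.2); print(arm.observe()["ft_torque"].round(3))
E
python3 o.py
```

```text
t 7.6 pos [547.9 171.1 383. ] yaw 94.2 zaxis [-0.  0. -1.] q [0.15 0.22 1.57 0.   1.35 0.08] w 58.3 F [-0.2 -0.4 -2.3] f 128.4
spin 0.0 slide 0.0 -2.1 -1.0
[-0.191  0.001  0.02 ]
```

Call:
send_rows(
  slide=[
    [0,0,0],
    [0,0,0],
  ],
  spin=[0,0],
  hand=[0.6,0.6],
  squeeze=35,
)

```text
clock: 7.8
tool_pos: [0.5477, 0.1717, 0.383]
ee_rot: [-2.137, -2.303, 0.0]
wrist_force: [-0.1, -0.4, -2.2]
width: 0.0587
finger_force: 128.4
```

```bash
python3 o.py
```

```text
t 7.8 pos [547.7 171.7 383. ] yaw 94.27 zaxis [-0.  0. -1.] q [0.15 0.22 1.57 0.   1.35 0.08] w 58.7 F [-0.1 -0.4 -2.2] f 128.4
spin 0.07 slide -0.6 -1.9 -1.0
[-0.126 -0.016  0.01 ]
```

Run:
```python
from h import *
a=np.hstack([arm.grab_frame("scene")[60:260,280:560],arm.grab_frame("top")[80:280,120:340]])
cv2.imwrite("pics/g4.png",cv2.resize(a,None,fx=1.6,fy=1.6)[:,:,::-1])
go(545.8,171,384,94.2);print(arm.observe()["ft_torque"])
```

```text
t 7.9 pos [547.7 171.7 383. ] yaw 94.27 zaxis [-0.  0. -1.] q [0.15 0.22 1.57 0.   1.35 0.08] w 58.1 F [-0.3 -0.5 -3.2] f 128.4
spin 0.07 slide -0.6 -1.9 -1.0
[-0.19582769  0.02057735  0.01617859]
```

View pics/g4.png

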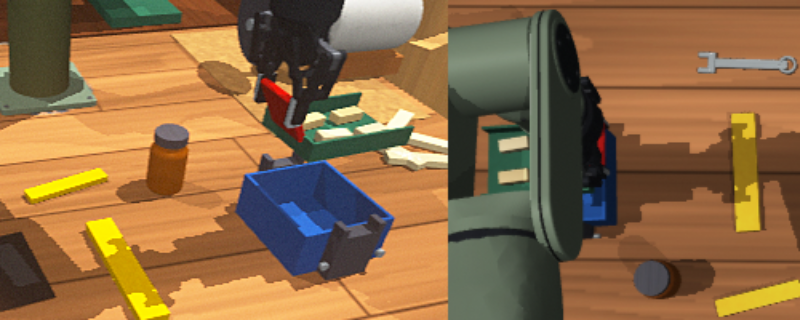

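The tray is still level with all four blanks in it, and the grip force has not dropped. I'll change the hand value slightly so the lower squeeze takes effect.

Call:
send_rows(
  slide=[
    [0,0,0],
    [0,0,0],
    [0,0,0],
  ],
  spin=[0,0,0],
  hand=[0.5,0.5,0.5],
  squeeze=40,
)

```text
clock: 8.2
tool_pos: [0.5478, 0.1716, 0.383]
ee_rot: [-2.137, -2.302, -0.0]
wrist_force: [-0.3, -0.1, -2.1]
width: 0.0583
finger_force: 128.4
```

```bash
python3 o.py
```

```text
t 8.2 pos [547.8 171.6 383. ] yaw 94.25 zaxis [-0.  0. -1.] q [0.15 0.22 1.57 0.   1.35 0.08] w 58.3 F [-0.3 -0.1 -2.1] f 128.4
spin 0.05 slide -0.4 -2.0 -1.0
[-0.28  -0.004  0.011]
```

Call:
send_rows(
  slide=[
    [0,0,0],
    [0,0,0],
  ],
  spin=[0,0],
  hand=[0.4,0.35],
  squeeze=20,
)

```text
clock: 8.4
tool_pos: [0.5478, 0.1715, 0.383]
ee_rot: [-2.138, -2.302, 0.0]
wrist_force: [0.6, 0.9, -2.9]
width: 0.0582
finger_force: 128.4
```

Call:
send_rows(
  slide=[
    [0,0,0],
  ],
  spin=[0],
  hand=[0.33],
)

```text
clock: 8.5
tool_pos: [0.5478, 0.1715, 0.3831]
ee_rot: [2.138, 2.302, 0.0]
wrist_force: [0.2, -0.5, -2.5]
width: 0.0582
finger_force: 128.4
```

```bash
python3 o.py
```

```text
t 8.5 pos [547.8 171.5 383.1] yaw 94.24 zaxis [ 0.  0. -1.] q [0.15 0.22 1.57 0.   1.35 0.08] w 58.2 F [ 0.2 -0.5 -2.5] f 128.4
spin 0.04 slide -0.3 -2.1 -0.9
[-0.236 -0.04   0.034]
```

Call:
send_rows(
  slide=[
    [0,0,0],
  ],
  spin=[0],
  hand=[0.318],
)

```text
clock: 8.6
tool_pos: [0.5478, 0.1715, 0.3831]
ee_rot: [2.138, 2.302, 0.0]
wrist_force: [-0.7, -0.3, -3.1]
width: 0.0582
finger_force: 101.9
```

Call:
send_rows(
  slide=[
    [0,0,0],
  ],
  spin=[0],
  hand=[0.314],
)

```text
clock: 8.7
tool_pos: [0.5478, 0.1715, 0.383]
ee_rot: [-2.138, -2.302, -0.0]
wrist_force: [0.4, -0.7, -3.1]
width: 0.059
finger_force: 82.3
```

```bash
python3 o.py
```

```text
t 8.7 pos [547.8 171.5 383. ] yaw 94.24 zaxis [ 0.  0. -1.] q [0.15 0.22 1.57 0.   1.35 0.08] w 59.0 F [ 0.4 -0.7 -3.1] f 82.3
spin 0.04 slide -0.3 -2.1 -1.0
[-0.234 -0.043 -0.035]
```

The grip force follows the hand value near the contact width, about 5 N per 0.001. I'll ease it down.

Call:
send_rows(
  slide=[
    [0,0,0],
    [0,0,0],
    [0,0,0],
  ],
  spin=[0,0,0],
  hand=[0.31,0.307,0.306],
)

```text
clock: 9.0
tool_pos: [0.5478, 0.1714, 0.3831]
ee_rot: [2.138, 2.302, -0.0]
wrist_force: [-0.0, -0.8, -2.8]
width: 0.0593
finger_force: 42.7
```

```bash
python3 o.py
```

```text
t 9.0 pos [547.8 171.4 383.1] yaw 94.24 zaxis [ 0. -0. -1.] q [ 0.15  0.22  1.57 -0.    1.35  0.08] w 59.3 F [-0.  -0.8 -2.8] f 42.7
spin 0.04 slide -0.3 -2.0 -0.9
[-0.229 -0.053  0.043]
```

Call:
send_rows(
  slide=[
    [0,0,0],
    [0,0,0],
  ],
  spin=[0,0],
  hand=[0.304,0.303],
)

```text
clock: 9.2
tool_pos: [0.5478, 0.1715, 0.383]
ee_rot: [2.138, 2.302, 0.0]
wrist_force: [0.0, -0.6, -3.8]
width: 0.0598
finger_force: 27.7
```

```bash
python3 o.py
```

```text
t 9.2 pos [547.8 171.5 383. ] yaw 94.25 zaxis [ 0. -0. -1.] q [ 0.15  0.22  1.57 -0.    1.35  0.08] w 59.8 F [ 0.  -0.6 -3.8] f 27.7
spin 0.05 slide -0.3 -2.0 -1.0
[-0.232  0.009 -0.013]
```

```bash
cat > o.py <<'E'
from h import *
s=arm.observe();print("t",round(s["clock"],2),"w",round(s["width"]*1000,1),"f",round(s["finger_force"],1),"F",s["wrist_force"].round(1),"T",s["ft_torque"].round(2))
im=arm.grab_frame("scene")
k=np.zeros(im.shape[:2],np.uint8);k[90:240,400:560]=1
c=np.argwhere((hsvm(im,(60,60,20),(95,255,255))*k)>0)
r=np.argwhere((cv2.inRange(im,(140,0,0),(255,60,60))*k)>0)
print("green n",len(c),"bbox v,u",c.min(0),c.max(0),"rightmost",c[c[:,1].argmax()],"lowest",c[c[:,0].argmax()], "red mean",r.mean(0).round(1))
E
python3 o.py
```

```text
t 9.2 w 59.8 f 27.7 F [ 0.  -0.6 -3.8] T [-0.23  0.01 -0.01]
green n 1211 bbox v,u [110 444] [160 538] rightmost [139 538] lowest [160 472] red mean [121.7 455.8]
```

Call:
send_rows(
  slide=[
    [0,0,0],
    [0,0,0],
  ],
  spin=[0,0],
  hand=[0.302,0.301],
)

```text
clock: 9.45
tool_pos: [0.5478, 0.1715, 0.383]
ee_rot: [2.138, 2.302, 0.0]
wrist_force: [0.5, -0.0, -2.6]
width: 0.0601
finger_force: 17.7
```

```bash
python3 o.py
```

```text
t 9.45 w 60.1 f 17.7 F [ 0.5 -0.  -2.6] T [-0.15  0.01  0.04]
green n 1209 bbox v,u [108 444] [160 538] rightmost [139 538] lowest [160 472] red mean [121.5 455.7]
```

Call:
send_rows(
  slide=[
    [0,0,0],
    [0,0,0],
  ],
  spin=[0,0],
  hand=[0.3005,0.3],
)

```text
clock: 9.7
tool_pos: [0.5478, 0.1715, 0.3831]
ee_rot: [-2.138, -2.302, -0.0]
wrist_force: [0.6, -0.2, -1.8]
width: 0.0597
finger_force: 12.8
```

```bash
python3 o.py
```

```text
t 9.7 w 59.7 f 12.8 F [ 0.6 -0.2 -1.8] T [-0.12 -0.01 -0.  ]
green n 1021 bbox v,u [109 440] [163 528] rightmost [153 528] lowest [163 467] red mean [123.1 456.3]
```

Call:
send_rows(
  slide=[
    [0,0,0],
  ],
  spin=[0],
  hand=[0.2996],
)

```text
clock: 9.85
tool_pos: [0.5478, 0.1715, 0.383]
ee_rot: [-2.138, -2.302, -0.0]
wrist_force: [0.5, 0.9, -1.7]
width: 0.06
finger_force: 10.4
```

```bash
python3 o.py
```

```text
t 9.85 w 60.0 f 10.4 F [ 0.5  0.9 -1.7] T [-0.1  -0.04  0.03]
green n 923 bbox v,u [107 429] [187 503] rightmost [179 503] lowest [187 496] red mean [130.2 452.2]
```

```bash
cat >> h.py <<'E'
def lip(th,grip,yaw,ys=(50,-50),pt=(75,4)):
    t=np.radians(th);x=pt[0]+99.5;z=pt[1]-63.9
    f=x*np.cos(t)+z*np.sin(t);h=-x*np.sin(t)+z*np.cos(t);a=np.radians(yaw)
    m=arm.camera_model("scene")
    w=np.array([[grip[0]+f*np.cos(a)-y*np.sin(a),grip[1]+f*np.sin(a)+y*np.cos(a),grip[2]+h] for y in ys])/1000
    return w, cv2.projectPoints(w,m["rvec"],m["tvec"],np.array([[m["fx"],0,m["cx"]],[0,m["fy"],m["cy"]],[0,0,1]]),None)[0][:,0].round(0)
E
python3 - <<'E'
from h import *
for th in (0,10,20,30,40,50,60,70,80): 
    w,p=lip(th,(547.8,171.5,234),94.25); _,q=lip(th,(547.8,171.5,234),94.25,pt=(75,26)); print(th,w.round(3).tolist(),p.tolist(),q.tolist())
E
python3 o.py
```

```text
0 [[0.485, 0.342, 0.174], [0.585, 0.349, 0.174]] [[502.0, 126.0], [535.0, 148.0]] [[505.0, 117.0], [540.0, 139.0]]
10 [[0.486, 0.329, 0.145], [0.586, 0.336, 0.145]] [[493.0, 138.0], [525.0, 161.0]] [[498.0, 130.0], [530.0, 152.0]]
20 [[0.487, 0.311, 0.118], [0.587, 0.318, 0.118]] [[483.0, 150.0], [514.0, 173.0]] [[489.0, 141.0], [520.0, 165.0]]
30 [[0.489, 0.289, 0.095], [0.589, 0.296, 0.095]] [[472.0, 160.0], [501.0, 184.0]] [[479.0, 152.0], [509.0, 176.0]]
40 [[0.491, 0.263, 0.076], [0.591, 0.27, 0.076]] [[461.0, 168.0], [488.0, 193.0]] [[468.0, 161.0], [496.0, 186.0]]
50 [[0.493, 0.234, 0.062], [0.593, 0.241, 0.062]] [[449.0, 175.0], [475.0, 201.0]] [[456.0, 169.0], [484.0, 194.0]]
60 [[0.495, 0.203, 0.053], [0.595, 0.21, 0.053]] [[436.0, 180.0], [462.0, 207.0]] [[444.0, 175.0], [471.0, 201.0]]
70 [[0.498, 0.171, 0.05], [0.597, 0.179, 0.05]] [[424.0, 184.0], [449.0, 211.0]] [[432.0, 180.0], [458.0, 206.0]]
80 [[0.5, 0.139, 0.052], [0.6, 0.147, 0.052]] [[412.0, 186.0], [436.0, 213.0]] [[421.0, 183.0], [445.0, 209.0]]
t 9.9 w 59.6 f 10.2 F [ 0.2 -0.9 -2.5] T [-0.16  0.03 -0.02]
green n 883 bbox v,u [133 425] [194 493] rightmost [188 493] lowest [194 485] red mean [131.5 448.8]
```

Call:
send_rows(
  slide=[
    [0.006,0,0],
    [0.01,0,0],
  ],
  spin=[0,0],
  hand=[0.305,0.305],
)

```text
clock: 10.15
tool_pos: [0.5467, 0.1876, 0.3832]
ee_rot: [-2.139, -2.301, -0.001]
wrist_force: [0.0, 0.0, -2.1]
width: 0.0595
finger_force: 20.2
```

```bash
python3 o.py
python3 - <<'E'
from h import *
im=arm.grab_frame("scene");a=np.hstack([im[60:260,280:560],arm.grab_frame("top")[80:280,120:340]])
cv2.imwrite("pics/g5.png",cv2.resize(a,None,fx=1.6,fy=1.6)[:,:,::-1])
E
```

```text
t 10.15 w 59.5 f 20.2 F [ 0.   0.  -2.1] T [ 0.02  0.03 -0.01]
green n 944 bbox v,u [107 426] [201 484] rightmost [195 484] lowest [201 475] red mean [130.4 453.9]
```

View pics/g5.png

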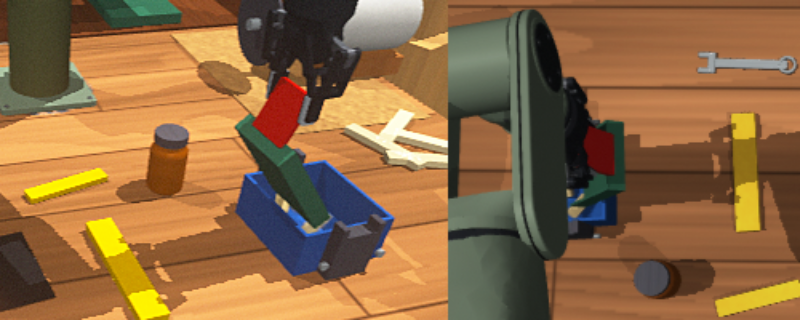

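The tray is tilted about 50° with its lip inside the tub, and the wrist shows only the tray's own weight. I'll tighten, lift clear and check the tub.

Call:
send_rows(
  slide=[
    [0,0,0],
    [0,0,0],
    [0,0,-0.005],
    [0,0,-0.01],
    [0,0,-0.015],
    [0,0,-0.02],
    [0,0,-0.02],
    [0,0,-0.01],
    [-0.02,0,0],
    [-0.03,0,0],
  ],
  spin=[0,0,0,0,0,0,0,0,0,0],
  hand=[0.308,0.315,0.32,0.32,0.32,0.32,0.32,0.32,0.32,0.32],
  squeeze=100,
)

```text
clock: 11.3
tool_pos: [0.5502, 0.1382, 0.4646]
ee_rot: [2.133, 2.304, 0.004]
wrist_force: [0.3, -0.1, -1.7]
width: 0.059
finger_force: 59.2
```

Call:
send_rows(
  slide=[
    [-0.04,0,0],
    [-0.04,0,0],
    [-0.04,0,0],
    [-0.04,0,0],
    [-0.04,0,0],
    [-0.04,0,0],
    [-0.04,0,0],
    [-0.03,0,0],
    [-0.01,0,0],
    [0,0,0],
  ],
  spin=[0,0,0,0,0,0,0,0,0,0],
  hand=[0.32,0.32,0.32,0.32,0.32,0.32,0.32,0.32,0.32,0.32],
)

```text
clock: 12.3
tool_pos: [0.5739, -0.1829, 0.4632]
ee_rot: [-2.14, -2.3, -0.0]
wrist_force: [-0.8, 0.6, -1.8]
width: 0.0594
finger_force: 59.2
```

Run:
```python
from h import *
go(0,0,0,96.9)
t=arm.grab_frame("top");im=arm.grab_frame("scene")
a=np.hstack([cv2.resize(im[80:280,150:500],None,fx=1.5,fy=1.5),cv2.resize(t[150:230,155:235],(300,300))])
cv2.imwrite("pics/g6.png",a[:,:,::-1]);cv2.imwrite("pics/s6f.png",im[:,:,::-1])
```

```text
t 12.3 pos [ 573.9 -182.9  463.2] yaw 94.1 zaxis [ 0.  0. -1.] q [-0.45  0.23  1.4   0.    1.52 -0.52] w 59.4 F [-0.8  0.6 -1.8] f 59.2
spin -2.8 slide 250.5 -547.8 463.2
```

View pics/g6.png

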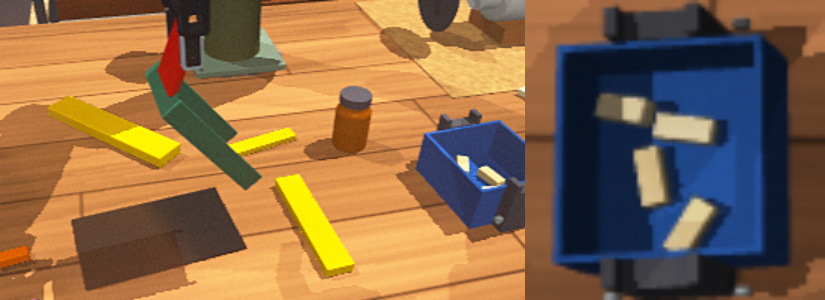

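All four blanks lie on the tub floor. The tray hangs tilted, with its lip corners at crop (245,188) and (262,178). I'll solve for its tilt and cross-check the mat corners.

Run:
```python
from h import *
for th in (44,48,52,56,60):
    a=lip(th,(573.9,-182.9,314),94.1,pt=(75,0))[1];b=lip(th,(573.9,-182.9,314),94.1,pt=(75,26))[1];print(th,a.tolist(),b.tolist())
im=cv2.imread("pics/s6f.png")[:,:,::-1].copy()
g=hsvm(im,(60,60,20),(95,255,255));g[:, :240]=0;g[:,340:]=0;g[:120]=0
c=np.argwhere(g>0);print("low",c[c[:,0]==c[:,0].max()].tolist(),"right",c[c[:,1]==c[:,1].max()].tolist())
d=hsvm(im,(0,0,0),(180,120,70));k=np.zeros_like(d);k[195:285,190:325]=1
for r in rects("scene",d*k,.004,800): print(*r)
p=ray("scene",np.array([(74,226),(212,190),(245,247),(88,290)])/1.5+[150,80],.004)*1000;print(p.round(0),p.mean(0))
```

```text
44 [[311.0, 168.0], [328.0, 199.0]] [[320.0, 159.0], [338.0, 188.0]]
48 [[305.0, 172.0], [321.0, 202.0]] [[314.0, 163.0], [332.0, 192.0]]
52 [[299.0, 174.0], [315.0, 205.0]] [[309.0, 166.0], [326.0, 196.0]]
56 [[293.0, 177.0], [308.0, 208.0]] [[303.0, 169.0], [320.0, 200.0]]
60 [[287.0, 179.0], [301.0, 211.0]] [[298.0, 172.0], [313.0, 203.0]]
low [[205, 313], [205, 314]] right [[197, 323], [198, 323]]
[[ 492. -342.]
 [ 456. -135.]
 [ 587. -115.]
 [ 616. -327.]] [ 537.87140149 -229.68234129]
```

Call:
send_rows(
  slide=[
    [-0.003,-0.008,0.01],
    [-0.004,-0.01,0.02],
    [-0.004,-0.01,0.025],
    [-0.004,-0.01,0.025],
    [-0.003,-0.006,0.02],
    [-0.002,-0.004,0.015],
    [0,0,0.007],
    [0,0,0.003],
    [0,0,0],
    [0,0,0],
  ],
  spin=[-0.5,-0.5,-0.5,-0.5,-0.5,-0.2,0,0,0,0],
  hand=[0.32,0.32,0.32,0.32,0.32,0.32,0.32,0.32,0.32,0.32],
)

```text
clock: 13.4
tool_pos: [0.5288, -0.2056, 0.3392]
ee_rot: [2.08, 2.351, 0.001]
wrist_force: [0.1, -0.0, -1.8]
width: 0.0589
finger_force: 59.3
```

Run:
```python
from h import *
go(529,-208.7,336,96.8);s=arm.observe();p=s["tool_pos"]*1000-[0,0,149]
im=arm.grab_frame("scene")
g=hsvm(im,(60,60,20),(95,255,255));g[:100]=0;g[:,:180]=0;g[:,340:]=0;g[285:]=0
c=np.argwhere(g>0);print("low",c[c[:,0]==c[:,0].max()].tolist(),"right",c[c[:,1]==c[:,1].max()].tolist())
for th in (48,51,54,57):print(th,lip(th,p,96.8,pt=(75,0))[1][1],lip(th,p,96.8,pt=(75,26))[1][1])
t=np.radians(np.array([53,50,46,42,37,32,27,22,17,12,7,3,0]))
print(np.c_[174.5-(174.5*np.cos(t)-63.9*np.sin(t)),174.5*np.sin(t)+63.9*np.cos(t)-63.9].round(1).tolist())
```

```text
t 13.4 pos [ 528.8 -205.6  339.2] yaw 96.99 zaxis [ 0.002 -0.001 -1.   ] q [-0.52  0.25  1.63  0.    1.26 -0.65] w 58.9 F [ 0.1 -0.  -1.8] f 59.3
spin 0.19 slide -3.1 -0.2 3.2
low [[231, 304], [231, 305]] right [[231, 305]]
48 [304. 236.] [313. 227.]
51 [300. 238.] [309. 230.]
54 [296. 240.] [305. 232.]
57 [291. 242.] [301. 234.]
[[120.5, 113.9], [111.3, 110.8], [99.2, 106.0], [87.6, 100.4], [73.6, 92.1], [60.4, 82.8], [48.0, 72.3], [36.6, 60.7], [26.3, 48.2], [17.1, 34.9], [9.1, 20.8], [3.6, 9.0], [0.0, 0.0]]
```

Call:
send_rows(
  slide=[
    [-0.002,0,0.003],
    [-0.001,0,0.003],
    [0,0,0.003],
    [-0.0046,0,0.0016],
    [-0.0046,0,0.0016],
    [-0.006,0,0.0024],
    [-0.006,0,0.0024],
    [-0.0058,0,0.0028],
    [-0.0058,0,0.0028],
    [0,0,0],
  ],
  spin=[0.2,0,0,0,0,0,0,0,0,0],
  hand=[0.31,0.306,0.304,0.304,0.304,0.304,0.304,0.304,0.304,0.304],
)

```text
clock: 14.45
tool_pos: [0.5331, -0.2433, 0.3175]
ee_rot: [2.085, 2.343, -0.0]
wrist_force: [-0.2, -2.4, 5.4]
width: 0.0596
finger_force: 31.5
```

```bash
cat > o2.py <<'E'
from h import *
go(543.2,-328.4,216.9,96.8);s=arm.observe();p=s["tool_pos"]*1000-[0,0,149]
im=arm.grab_frame("scene")
g=hsvm(im,(60,60,20),(95,255,255));g[:100]=0;g[:,:180]=0;g[:,340:]=0;g[285:]=0
c=np.argwhere(g>0);print("low",c[c[:,0]==c[:,0].max()].tolist(),"right",c[c[:,1]==c[:,1].max()].tolist())
for th in (0,10,20,30,40,50):print(th,lip(th,p,96.8,pt=(75,0))[1][1],lip(th,p,96.8,pt=(75,26))[1][1])
E
python3 o2.py
```

```text
t 14.45 pos [ 533.1 -243.3  317.5] yaw 96.67 zaxis [ 0.004 -0.003 -1.   ] q [-0.58  0.31  1.6  -0.    1.23 -0.69] w 59.6 F [-0.2 -2.4  5.4] f 31.5
spin -0.13 slide -85.7 -0.1 100.6
low [[233, 301], [233, 302]] right [[233, 302]]
0 [336. 196.] [337. 185.]
10 [329. 209.] [332. 198.]
20 [320. 220.] [324. 210.]
30 [309. 231.] [315. 222.]
40 [297. 241.] [305. 232.]
50 [284. 249.] [293. 241.]
```

Call:
send_rows(
  slide=[
    [-0.006,0,0.004],
    [-0.0065,0,0.0043],
    [-0.0066,0,0.0046],
    [-0.0066,0,0.0047],
    [-0.0062,0,0.0052],
    [-0.0062,0,0.0053],
    [-0.0057,0,0.0058],
    [-0.0057,0,0.0058],
    [-0.0051,0,0.0062],
    [-0.0052,0,0.0063],
  ],
  spin=[0,0,0,0,0,0,0,0,0,0],
  hand=[0.303,0.303,0.303,0.303,0.303,0.303,0.303,0.303,0.303,0.303],
)

```text
clock: 15.5
tool_pos: [0.5393, -0.301, 0.2623]
ee_rot: [-2.086, -2.347, -0.001]
wrist_force: [0.2, -2.2, 2.4]
width: 0.0595
finger_force: 27.3
```

Call:
send_rows(
  slide=[
    [-0.0046,0,0.0066],
    [-0.0046,0,0.0067],
    [-0.004,0,0.007],
    [-0.004,0,0.0071],
    [-0.0027,0,0.0059],
    [-0.0028,0,0.0059],
  ],
  spin=[0,0,0,0,0,0],
  hand=[0.303,0.303,0.303,0.303,0.303,0.303],
)

```text
clock: 16.1
tool_pos: [0.5418, -0.323, 0.2229]
ee_rot: [-2.085, -2.347, -0.001]
wrist_force: [0.3, 0.2, 1.0]
width: 0.0598
finger_force: 26.3
```

```bash
python3 o2.py
```

```text
t 16.1 pos [ 541.8 -323.   222.9] yaw 96.75 zaxis [-0.001  0.002 -1.   ] q [-0.67  0.52  1.53  0.    1.1  -0.79] w 59.8 F [0.3 0.2 1. ] f 26.3
spin -0.05 slide -5.6 0.8 6.0
low [[247, 223], [247, 224], [247, 225], [247, 226], [247, 227], [247, 229]] right [[232, 296]]
0 [298. 239.] [298. 230.]
10 [292. 251.] [294. 242.]
20 [284. 262.] [287. 253.]
30 [274. 272.] [279. 263.]
40 [263. 280.] [270. 272.]
50 [250. 288.] [258. 281.]
```

Call:
send_rows(
  slide=[
    [-0.002,0,0.002],
    [-0.002,0,0.002],
    [-0.001,0,0.001],
    [0,0,0.001],
    [0,0,0],
  ],
  spin=[0,0,0,0,0],
  hand=[0.303,0.303,0.303,0.302,0.302],
)

```text
clock: 16.65
tool_pos: [0.5426, -0.3285, 0.2186]
ee_rot: [2.086, 2.348, -0.001]
wrist_force: [-1.3, 0.8, 3.1]
width: 0.0598
finger_force: 21.8
```

```bash
cat > o3.py <<'E'
from h import *
go(543.2,-328.4,216.9,96.8)
im=arm.grab_frame("top");cv2.imwrite("pics/t7.png",im[:,:,::-1])
for r in rects("top",hsvm(im,(60,60,20),(95,255,255)),.030,100,(335,160,445,240)): print("green",*r)
E
python3 o3.py
```

```text
t 16.65 pos [ 542.6 -328.5  218.6] yaw 96.77 zaxis [-0.    -0.001 -1.   ] q [-0.68  0.53  1.52 -0.    1.09 -0.8 ] w 59.8 F [-1.3  0.8  3.1] f 21.8
spin -0.03 slide 0.0 0.6 1.7
green [ 531.  -228.3] [103.6 152.6] 6.6 [383. 195.]
```

Call:
send_rows(
  slide=[
    [0,0,0],
    [0,0,0.001],
    [0,0,0.0005],
    [0,0,0],
    [0,0,0],
    [0,0,0],
    [0,0,0],
  ],
  spin=[0,0,0,0,0,0,0],
  hand=[0.3,0.3,0.2996,0.2985,0.29,0.2,0.1],
)

```text
clock: 17.4
tool_pos: [0.5425, -0.3282, 0.2161]
ee_rot: [-2.087, -2.348, -0.0]
wrist_force: [0.5, -0.3, 0.4]
width: 0.0769
finger_force: 0.0
```

Call:
send_rows(
  slide=[
    [0,0,-0.005],
    [0,0,-0.015],
    [0,0,-0.03],
    [0,0,-0.04],
    [0,0,-0.04],
    [0,0,-0.02],
  ],
  spin=[0,0,0,0,0,0],
  hand=[0,0,0,0,0,0],
)

```text
clock: 18.0
tool_pos: [0.5435, -0.3289, 0.3731]
ee_rot: [2.081, 2.342, 0.001]
wrist_force: [0.3, -0.8, 0.2]
width: 0.0858
finger_force: 0.0
```

```bash
python3 o3.py; python3 -c "
from h import *
go(561.7,-9.4,320,3.6)
im=cv2.imread('pics/t7.png')[:,:,::-1].copy()
[print(*r) for r in rects('top',hsvm(im,(22,150,70),(34,255,255)),.016,1000,(270,140,330,240))]"
```

```text
t 18.0 pos [ 543.5 -328.9  373.1] yaw 96.75 zaxis [ 0.007 -0.006 -1.   ] q [-0.68  0.35  1.42  0.    1.36 -0.8 ] w 85.8 F [ 0.3 -0.8  0.2] f 0.0
spin -0.05 slide 0.6 -0.2 156.2
green [ 530.9 -228.3] [104.  152.8] 6.7 [384. 196.]
t 18.05 pos [ 544.1 -329.4  376. ] yaw 96.76 zaxis [ 0.011 -0.009 -1.   ] q [-0.68  0.35  1.42  0.    1.36 -0.8 ] w 85.6 F [ 0.9 -1.2  2.2] f 0.0
spin 93.16 slide 37.7 -318.2 56.0
```

Call:
send_rows(
  slide=[
    [0,0,0],
    [0,0,0],
    [0,0,0],
    [0,0,0],
    [0,0,0],
    [0,0,0],
    [0,0,0],
    [0,0,0],
    [0,0,0],
    [0,0,0],
  ],
  spin=[8.5,8.5,8.5,8.5,8.5,8.5,8.5,8.5,8.5,8.5],
  hand=[0,0,0,0,0,0,0,0,0,0],
)

```text
clock: 19.05
tool_pos: [0.5425, -0.3282, 0.367]
ee_rot: [3.126, 0.312, 0.0]
wrist_force: [-1.6, -0.0, 0.6]
width: 0.0854
finger_force: 0.0
```

Call:
send_rows(
  slide=[
    [0,0,0],
    [0.004,-0.03,0.008],
    [0.005,-0.04,0.008],
    [0.005,-0.04,0.008],
    [0.005,-0.04,0.008],
    [0.005,-0.04,0.008],
    [0.005,-0.04,0.008],
    [0.005,-0.04,0.008],
    [0.003,-0.03,0],
    [0.001,-0.018,0],
  ],
  spin=[8.1,0,0,0,0,0,0,0,0,0],
  hand=[0,0,0,0,0,0,0,0,0,0],
)

```text
clock: 20.05
tool_pos: [0.5599, -0.006, 0.3106]
ee_rot: [-3.139, -0.104, 0.0]
wrist_force: [0.2, -1.4, 0.7]
width: 0.0851
finger_force: 0.0
```

Run:
```python
from h import *
im=arm.grab_frame("scene")
go(561.7,-9.4,176,3.6)
for r in rects("scene",hsvm(im,(22,120,70),(34,255,255)),.016,100,(320,190,400,270)): print(*r)
im=cv2.imread("pics/scene0.png")[:,:,::-1].copy()
for r in rects("scene",hsvm(im,(22,120,70),(34,255,255)),.016,100,(320,190,400,270)): print(*r)
```

```text
t 20.1 pos [559.8  -4.4 310.8] yaw 3.85 zaxis [-0.     0.002 -1.   ] q [-0.16  0.27  1.67  0.    1.2   1.34] w 85.5 F [-1.2  1.6  0.1] f 0.0
spin 0.25 slide 1.6 5.1 134.8
[566.2 -13.5] [210.   46.2] 3.5 [359. 230.]
[566.6 -13.7] [209.4  46.2] 3.6 [359. 230.]
```

Bar not moved. Next I descend and grip it lightly.

Call:
send_rows(
  slide=[
    [0.0015,0.005,0.02],
    [0,0,0.03],
    [0,0,0.03],
    [0,0,0.025],
    [0,0,0.015],
    [0,0,0.008],
    [0,0,0.006],
    [0,0,0],
    [0,0,0],
    [0,0,0],
  ],
  spin=[0.25,0,0,0,0,0,0,0,0,0],
  hand=[0,0,0,0,0,0,0,0,0.2,0.4],
  squeeze=40,
)

```text
clock: 21.1
tool_pos: [0.5628, -0.0136, 0.1777]
ee_rot: [3.14, 0.093, 0.004]
wrist_force: [0.1, 1.3, 1.0]
width: 0.0587
finger_force: 0.0
```

Call:
send_rows(
  slide=[
    [0,0,0],
    [0,0,0],
    [0,0,0],
    [0,0,0],
    [0,0,0],
  ],
  spin=[0,0,0,0,0],
  hand=[0.5,0.6,0.7,0.7,0.7],
)

```text
clock: 21.6
tool_pos: [0.5628, -0.0135, 0.1776]
ee_rot: [3.14, 0.093, 0.003]
wrist_force: [-0.7, 1.2, 5.8]
width: 0.0384
finger_force: 42.5
```

```bash
python3 -c "
from h import *
go(561.7,-9.4,176,3.6)"
```

```text
t 21.6 pos [562.8 -13.5 177.6] yaw 3.39 zaxis [ 0.002 -0.    -1.   ] q [-0.18  0.47  1.73  0.    0.94  1.33] w 38.4 F [-0.7  1.2  5.8] f 42.5
spin -0.21 slide -0.8 -4.1 1.6
```

Call:
send_rows(
  slide=[
    [0,0,-0.003],
    [0,0,-0.008],
    [0,0,-0.015],
    [0,0,-0.02],
    [0,0,-0.025],
    [0,0,-0.025],
    [0,0,-0.02],
    [0,0,-0.01],
    [0,0,-0.004],
    [0,0,0],
  ],
  spin=[0,0,0,0,0,0,0,0,0,0],
  hand=[0.7,0.7,0.7,0.7,0.7,0.7,0.7,0.7,0.7,0.7],
)

```text
clock: 22.6
tool_pos: [0.562, -0.0135, 0.3068]
ee_rot: [3.14, 0.093, 0.0]
wrist_force: [-0.5, 0.7, -2.2]
width: 0.0385
finger_force: 41.6
```

Run:
```python
from h import *
im=arm.grab_frame("top");sc=arm.grab_frame("scene")
go(541,275.7,307,4.2)
c=[im[148:236,155:235],sc[145:240,425:530]]
a=np.hstack([cv2.resize(c[0],(400,440),interpolation=cv2.INTER_CUBIC),cv2.resize(c[1],(400,362))if 0 else cv2.resize(np.vstack([c[1],c[1][:20]*0]),(400,440),interpolation=cv2.INTER_CUBIC)])
cv2.imwrite("pics/tub.png",a[:,:,::-1])
# bar in scene (held): lower/upper extents
[print(*r) for r in rects("scene",hsvm(sc,(22,120,70),(34,255,255)),.016+.1277,150,(280,120,420,260))]
```

```text
t 22.7 pos [561.5 -13.4 305.3] yaw 3.39 zaxis [-0.002  0.    -1.   ] q [-0.18  0.28  1.67 -0.    1.19  1.33] w 38.9 F [-1.1  0.2 -3. ] f 41.6
spin -0.81 slide 0.7 -289.8 -1.7
[541.4 -90.8] [ 30.4 107.9] 14.2 [320. 176.]
[587.7 -16.1] [171.5  46.5] 3.2 [370. 190.]
```

View pics/tub.png

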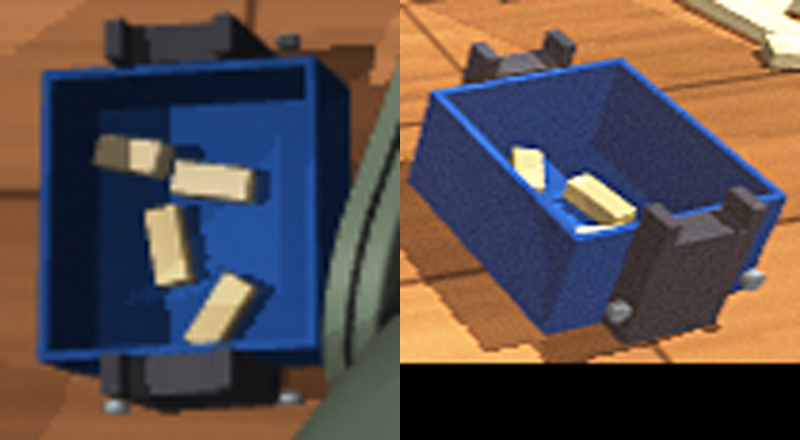

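The tub holds the four blanks with their tops below the rim, and both brackets are clearly visible. I'll take one ray check on the bracket cheeks from the two views.

Run:
```python
from h import *
S=lambda p:ray("scene",np.array(p)/[400/105,440/115]+[425,145],.086)*1000
T=lambda p,z:ray("top",np.array(p)/5+[155,148],z)*1000
p=S([(468,44),(577,38),(643,207),(757,190)]);print("scene cheeks",p.round(1).tolist(),p.mean(0))
p=T([(42,72),(315,58),(325,352),(38,360)],.07);print("rim",p.round(1).tolist(),p.mean(0))
p=T([(108,22),(242,13),(103,362),(233,350)],.086);print("cheeks top",p.round(1).tolist())
```

```text
scene cheeks [[504.5, 487.2], [513.6, 561.8], [668.0, 463.4], [669.6, 538.6]] [588.92334167 512.74739734]
rim [[611.1, 351.1], [619.3, 211.5], [468.5, 198.1], [463.2, 341.6]] [540.54512697 275.57297571]
cheeks top [[633.0, 312.7], [638.1, 245.1], [460.6, 302.6], [467.1, 239.0]]
```

Run:
```python
from h import *
S=lambda p:ray("scene",(np.array(p)-[400,0])/[400/105,440/115]+[425,145],.086)*1000
p=S([(468,44),(577,38),(643,207),(757,190)]);print("scene cheeks",p.round(1).tolist(),p.mean(0))
p=ray("scene",(np.array([(430,93),(622,60),(787,195),(575,240)])-[400,0])/[400/105,440/115]+[425,145],.07)*1000;print("rim",p.round(1).tolist(),p.mean(0))
```

```text
scene cheeks [[449.5, 237.0], [458.0, 308.7], [619.5, 248.1], [620.1, 319.0]] [536.7899907 278.1824569]
rim [[473.3, 201.9], [465.9, 341.2], [611.2, 351.8], [619.9, 211.4]] [542.57406715 276.56709792]
```

Call:
send_rows(
  slide=[
    [0,-0.01,0],
    [0,-0.025,0],
    [0,-0.035,0],
    [0,-0.04,0],
    [0,-0.04,0],
    [0,-0.04,0],
    [0,-0.04,0],
    [0,-0.03,0],
    [0,-0.02,0],
    [0.001,-0.01,0],
  ],
  spin=[-0.8,0,0,0,0,0,0,0,0,0],
  hand=[0.7,0.7,0.7,0.7,0.7,0.7,0.7,0.7,0.7,0.7],
)

```text
clock: 23.7
tool_pos: [0.5408, 0.2782, 0.3053]
ee_rot: [3.139, 0.12, -0.004]
wrist_force: [0.9, -0.4, -1.3]
width: 0.0389
finger_force: 41.6
```

Call:
send_rows(
  slide=[
    [0,0,0],
    [0,0,0],
    [0,0,0],
    [0,0,0],
  ],
  spin=[0,0,0,0],
  hand=[0.7,0.7,0.7,0.7],
)

```text
clock: 24.1
tool_pos: [0.5423, 0.2747, 0.3065]
ee_rot: [3.139, 0.112, -0.0]
wrist_force: [-0.4, -0.0, -1.7]
width: 0.039
finger_force: 41.6
```

```bash
python3 -c "
from h import *
go(541.7,276,249.6,4.2)"
```

```text
t 24.1 pos [542.3 274.7 306.5] yaw 4.1 zaxis [-0. -0. -1.] q [ 0.33  0.37  1.55 -0.    1.22  1.83] w 39.0 F [-0.4 -0.  -1.7] f 41.6
spin -0.1 slide -0.5 -1.3 56.9
```

Call:
send_rows(
  slide=[
    [-0.0005,-0.0013,0.008],
    [0,0,0.012],
    [0,0,0.012],
    [0,0,0.008],
    [0,0,0.006],
    [0,0,0.004],
    [0,0,0.002],
    [0,0,0],
    [0,0,0],
  ],
  spin=[0,0,0,0,0,0,0,0,0],
  hand=[0.7,0.7,0.7,0.7,0.7,0.7,0.7,0.7,0.7],
)

```text
clock: 25.0
tool_pos: [0.5417, 0.2772, 0.255]
ee_rot: [-3.139, -0.115, -0.001]
wrist_force: [-0.3, -0.1, -2.0]
width: 0.0389
finger_force: 41.6
```

Call:
send_rows(
  slide=[
    [0,0,0.001],
    [0,0,0.001],
    [0,0,0.001],
    [0,0,0.001],
    [0,0,0],
  ],
  spin=[0,0,0,0,0],
  hand=[0.7,0.7,0.7,0.7,0.7],
)

```text
clock: 25.5
tool_pos: [0.5413, 0.277, 0.2503]
ee_rot: [3.139, 0.115, -0.001]
wrist_force: [-0.0, -0.2, -1.8]
width: 0.0392
finger_force: 41.6
```

```bash
python3 -c "
from h import *
go(541.7,276,249.6,4.2)"
```

```text
t 25.5 pos [541.3 277.  250.3] yaw 4.2 zaxis [-0. -0. -1.] q [0.33 0.44 1.58 0.   1.12 1.83] w 39.2 F [-0.  -0.2 -1.8] f 41.6
spin -0.0 slide 0.3 1.1 0.7
```

Call:
send_rows(
  slide=[
    [0,0.001,0.0005],
    [0,0,0.0005],
    [0,0,0.0005],
    [0,0,0],
  ],
  spin=[0,0,0,0],
  hand=[0.7,0.7,0.7,0.7],
)

```text
clock: 25.9
tool_pos: [0.5416, 0.276, 0.2497]
ee_rot: [3.139, 0.115, 0.0]
wrist_force: [-2.2, -2.2, 3.7]
width: 0.0386
finger_force: 42.1
```

```bash
python3 -c "
from h import *
go(541.7,276,249.6,4.2)"
```

```text
t 25.9 pos [541.6 276.  249.7] yaw 4.2 zaxis [ 0. -0. -1.] q [ 0.33  0.44  1.58 -0.    1.12  1.83] w 38.6 F [-2.2 -2.2  3.7] f 42.1
spin -0.0 slide 0.1 0.0 0.1
```

The bar touched at the expected height, with light force. Releasing.

Call:
send_rows(
  slide=[
    [0,0,0],
    [0,0,0],
    [0,0,0],
    [0,0,0],
    [0,0,0],
    [0,0,0],
    [0,0,-0.005],
    [0,0,-0.015],
    [0,0,-0.03],
    [0,0,-0.04],
  ],
  spin=[0,0,0,0,0,0,0,0,0,0],
  hand=[0.56,0.545,0.54,0.535,0.52,0.4,0.25,0.2,0.2,0.2],
)

```text
clock: 26.9
tool_pos: [0.5408, 0.2759, 0.3388]
ee_rot: [3.138, 0.115, -0.006]
wrist_force: [0.7, -0.1, 0.1]
width: 0.0683
finger_force: 0.0
```

Call:
send_rows(
  slide=[
    [0,0,-0.04],
    [0,0.04,0],
    [0,0.04,0],
    [0,0.05,0],
    [0,0.05,0],
    [0,0.05,0],
    [0,0.05,0],
    [0,0.03,0],
    [0,0,0],
    [0,0,0],
  ],
  spin=[0,0,0,0,0,0,0,0,0,0],
  hand=[0,0,0,0,0,0,0,0,0,0],
)

```text
clock: 27.9
tool_pos: [0.5643, -0.0337, 0.3801]
ee_rot: [-3.139, -0.112, -0.002]
wrist_force: [0.3, 0.7, 0.4]
width: 0.0856
finger_force: 0.0
```

Run:
```python
from h import *
go(541.7,276,249.6,4.2)
im=arm.grab_frame("top");sc=arm.grab_frame("scene")
y=lambda i:hsvm(i,(22,120,70),(34,255,255))
for r in rects("top",y(im),.088,100,(150,130,240,250)): print("bar top",*r)
for r in rects("scene",y(sc),.088,100,(420,130,540,260)): print("bar scene",*r)
for r in rects("top",hsvm(im,(60,60,20),(95,255,255)),.030,100,(335,160,445,240)): print("green",*r)
im0=cv2.imread("pics/top0.png")[:,:,::-1]
d=np.abs(im.astype(int)-im0).max(2)
for n,b in(("wrench",(270,105,345,135)),("disc",(365,100,412,145)),("jar",(230,235,270,272))): print(n,int((d[b[1]:b[3],b[0]:b[2]]>60).sum()))
```

```text
t 27.9 pos [564.3 -33.7 380.1] yaw 4.09 zaxis [ 0.002  0.    -1.   ] q [-0.21  0.21  1.59  0.    1.34  1.29] w 85.6 F [0.3 0.7 0.4] f 0.0
spin -0.11 slide 0.2 -310.5 130.5
bar top [540.6 274.7] [199.5  43.1] 5.2 [189. 189.]
bar scene [546.7 267.9] [212.1  55.3] 3.9 [481. 181.]
green [ 530.9 -229.3] [104.2 154.5] 6.6 [390. 198.]
wrench 965
disc 0
jar 383
```

Run:
```python
from h import *
sc=arm.grab_frame("scene");s0=cv2.imread("pics/scene0.png")[:,:,::-1]
g=lambda i:cv2.Canny(cv2.cvtColor(np.ascontiguousarray(i),cv2.COLOR_RGB2GRAY),60,150)
for n,b in(("wrench",(340,278,445,320)),("disc",(232,290,304,352)),("jar",(368,132,402,190))):
    A,B=[x[b[1]:b[3],b[0]:b[2]] for x in(s0,sc)]
    print(n,cv2.phaseCorrelate(g(A).astype(np.float32),g(B).astype(np.float32)),int((np.abs(A.astype(int)-B).max(2)>60).sum()))
```

```text
wrench ((0.002218065645728018, 0.506228377227373), 0.9504891760555314) 0
disc ((0.10162865274429578, 0.0366781995972687), 0.9419502328253455) 3
jar ((0.1918349027888695, -0.3801106783200012), 0.636465503109826) 79
```

```bash
python3 -c "
from rig import arm
print(arm.job_done())"
```

```text
the job is handed in; nothing more can be done
None
```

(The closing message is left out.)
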